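# Snap the check weight onto the weighing stand's loop

### The arm

A 6-joint arm with a two-finger parallel gripper is mounted at the origin on a cart in front of the work surface, level with it; the furniture and walls round the work are solid. World frame = base frame: x ahead of the robot, y to its left, z up, the work surface at z = 0. Lengths are in m, angles in rad, forces in N, time in s.
With the tool pointing down it reaches from about 0.35 to 0.975 m from the base axis. Payload 7.1 kg.
Tool frame: the origin (TCP) lies at the very end of the fingers, on their centre line; the grasp point (between the pads) lies 19 mm behind it (ctrl.grip_depth is the distance from the TCP to the grasp point, in m); z points along the fingers, y is the line along which they close (so a half turn about z gives the same grasp; the last joint's range is limited). The gripper opens to 88 mm and grips with 3 to 60 N. Pads are 20 mm wide; open, the fingers measure 115 mm over their backs; the gripper's body (75 mm by 178 mm) begins 61 mm behind the grasp point.
Start: joints at [1.229, 0.423, 1.63, -0, 1.089, -0.019], TCP at [0.198, 0.593, 0.223] pointing down, gripper open.
Joint ranges: [-3, 3], [-0.9, 2.11], [0.09, 2.58], [-1.31, 4.45], [0.11, 2.69], [-2.54, 2.54]. Speed limits (rad/s): [2.39, 2.39, 3.01, 3.14, 3.14, 3.14].

### API

Orientations are given as a rotation vector (axis times angle).
In Python, from plant import ctrl gives the robot as it stands.
- The arm moves only by the shell command python3 -m jog 'ROWS' [FORCE]. ROWS is a JSON object of lists of equal length, an entry for each row: "fingers": the closure, from 0 (fully open) to 1 (shut); "translation": the shift along the tool's x, y, z in mm, a list of three; "roll": the turn about the tool's z in rad. In form: {"fingers": [fingers, ...], "translation": [[tx, ty, tz], ...], "roll": [roll, ...]}. A call has 1 to 5 rows; each row is the pose to reach, as a shift and turn from the pose commanded when the call began, along the tool's axes at that moment; what a row does not reach only later rows make up. A row lasts 1/12 s, in which the tool goes at most 41.7 mm and 7.16 degrees, less where a joint would pass 70% of its speed; a pose out of reach is approached as far as the arm can. A call with a gripper value outside its range is refused whole. The fingers move at their own pace and stop on an object; FORCE is the grip in N (left out, the last holds). Time passes only in rows, so rows that repeat a pose let the fingers close. It gives the time, the measured TCP pose, the force, the opening and the grip force at its end, in the units of the state.
- ctrl.get_obs(): the state, without advancing time (a new reading comes with each control period).
- ctrl.grab_frame(name): name is "side" or "top" or "wrist"; returns a dict with "pixels" (480x640x3 uint8, red, green, blue), "z_map" (480x640 float32, m along the optical axis (not along the pixel's ray), 0 where there is no reading), "K" (3x3 intrinsics, pixels), "world_to_cam" (4x4, takes a point from world to camera coordinates); the wrist camera has in their place "mount" (4x4, takes a point from camera to tool coordinates, whose origin is the TCP and whose axes are the flange's). Camera axes: x right, y up, looking along -z (the intrinsics and any distortion apply to the point x, -y, -z); pixel columns grow to the right and rows downward; lengths in m; the calibration is good to about 2 mm. A picture is of the moment at which its call begins: read the wrist's pose just before it.
- ctrl.sign_off(): hands the job in; it is judged then, once.
The state is a dict: "clock": time; "joint_positions": joint angles; "joint_vel": joint speeds; "effort": joint torques, N m; "tcp_pos": TCP position; "ee_rot": TCP orientation; "contact_force": force on the tool from outside, world axes, zero at the start; "moment": the same for the moment, N m; "gripper_width": finger opening in m; "grasp_force": force on a finger pad.
Only numpy, scipy, OpenCV 4.12 (cv2) and the standard library are available. Lean on these libraries where they do the work, as an engineer would, in place of code of your own. Each camera call takes 0.05 s, during which the arm holds its last target. There are 200 camera calls.

### The job

Check the small weighing stand: pick up the check weight by the grip tab on its snap hook and press the hook's sprung gate, level and gently, against the bar of the stand's loop until the bar has passed and the gate has sprung shut behind it. Only then lower the weight, and leave it hanging free and still from the loop. The load cell is delicate: never push the loop with more than 20 N; and leave the cup, the bottle and the tamper where they are.

Things in the scene. Friction and masses are not known exactly. Their poses are not given: they have to be found in the camera images.
- check_weight: Upright steel check weight, about 0.4 kg: round foot 44 mm wide, 36 mm high, and over it a snap hook of 8 mm rod in the body's x-z plane. Origin: centre of the underside; z up; +x to the gate side. Rod centre lines: spine at x = -15.5 mm, bottom rod at z = 54 mm, top bend highest at x = 0, z = 108 mm, nose at x = +17 mm with its lower end at z = 89 mm. The inside is 25 mm wide, gate to spine.
- grip_tab (a point): Middle of the black ribbed grip tab on top of the snap hook: 24 mm along the weight's x, 14 mm along its y, 40 mm tall, from z = 110 to 150 mm above the weight's underside. This point is at x = 0, z = 130 mm of check_weight.
- gate_press (a point): Point on the gate's line (x = +17 mm, z = 80 mm of check_weight) where the loop's bar should meet it, good to about 3 mm in height, the hook moving level along its own +x. The gate springs shut when the bar's centre is some 19 to 23 mm inside this point; at 25 mm the bar strikes the spine. Pressing takes 3 to 8 N; the push falls away just before the gate snaps shut.
- hook_seat (a point): Point in the snap hook where the centre of the loop's bar lies once the weight hangs: x = 0, z = 100.5 mm in the frame of check_weight, under the middle of the top bend.
- gate (a joint): Opening angle of the gate, rad: a 6 mm rod from its pivot (x = +17 mm, z = 60 mm of check_weight) up to the nose. 0 is shut; it grows as the gate is pressed inward toward the spine (about 0.9 as the bar passes, 1.3 at most). A spring always shuts it.
- weigh_stand: Weighing stand fixed to the bench: base plate 84 x 56 x 10 mm, upright 28 x 36 mm, grey head (x and y within 14 and 23 mm of the origin, top at z = 142 mm). Origin: centre of the upright at bench level; z up; the loop sticks out of the head along -x. The hook goes onto the loop along the stand's +x, the hook's own +x pointing the same way, so that its nose comes to lie inside the loop.
- loop_root (a point): Middle of the head's front face where the loop comes out: x = -14 mm, z = 135 mm of weigh_stand. The loop is a level, rigid U of 7 mm rod at this height: legs at y = +-14 mm (their ends may show behind the head), joined by the bar along y. How far it is drawn out is not reported: the bar's centre line lies 42 to 86 mm in front of this point (x = -56 to -100 mm of weigh_stand).
- espresso_cup_0: White espresso cup, 64 mm in diameter and 64 mm high, bystander. Origin: centre of the underside.
- wipe_bottle: Small white bottle with a blue cap, 50 mm in diameter, 96 mm high, bystander. Origin: centre of the underside.
- tamper: Coffee tamper, 58 mm in diameter, 78 mm high, bystander, beside the bottle. Origin: centre of the underside.

How it is judged:
On the way, in this order (a step that is already met when the one before it is completed fails the run):
1. the check weight is lifted off the bench (height (world z) of check_weight above 0.015 m), for 0.2 s.
2. the gate is pressed open by the loop's bar (value of joint gate above 0.5 rad and contact force between check_weight and weigh_stand above 1 N), for 0.05 s.
3. the gate has sprung shut with the bar inside the hook, before the hook is lowered (seat still 14 mm above the bar's line) (value of joint gate below 0.1 rad and x of hook_seat in the frame of weigh_stand between -0.114 and -0.03 m and z of hook_seat in the frame of weigh_stand above 0.149 m), for 0.1 s.
At the end, for the whole second after the job is handed in: The check weight hangs from the loop's bar by the top bend of its hook (seat within 8 mm of the hanging height and between the loop's legs), gate shut (under 0.1 rad), within 0.25 rad of upright, slower than 0.05 m/s, its weight borne by the stand (value of joint gate below 0.1 rad and z of hook_seat in the frame of weigh_stand between 0.127 and 0.143 m and x of hook_seat in the frame of weigh_stand between -0.112 and -0.044 m and y of hook_seat in the frame of weigh_stand between -0.015 and 0.015 m and angle between check_weight's own z axis and vertical below 0.25 rad and contact force between check_weight and weigh_stand above 1.5 N and linear speed of check_weight below 0.05 m/s); the robot touches nothing.
It fails at once if the check weight and its hook push the stand with more than 20 N (contact force between check_weight and weigh_stand above 20 N).
It fails at once if the cup is displaced by more than 30 mm (distance of espresso_cup_0 from where it was at the start of the episode above 0.03 m).
It fails at once if the bottle is displaced by more than 30 mm (distance of wipe_bottle from where it was at the start of the episode above 0.03 m).
It fails at once if the tamper is displaced by more than 30 mm (distance of tamper from where it was at the start of the episode above 0.03 m).
It fails at once if the robot pushes the stand with more than 20 N (contact force between any of the fingers, the arm and weigh_stand above 20 N).
It also fails if it takes over 58 s, if anything falls off the work surface, if the arm or the gripper's body presses on something with over 40 N, if the wrist force passes 120 N, or if a joint passes its speed limit or range.

## Working session

There is one attempt and no reset: what is moved stays moved. The work goes in short steps, Python scripts to look and compute and a shell command to move; the robot and the scene stay as the last step left them, time stands still between calls to the robot, and variables do not carry over. Pictures are saved under pics/ and viewed, at most 10 in all, crops included, and the job is handed in when it is done.

```bash
mkdir -p pics; ls
cat > h.py <<'E'
import numpy as np, cv2, pickle
from plant import ctrl
from scipy.spatial.transform import Rotation as R
def grab(n):
    o=ctrl.get_obs(); f=ctrl.grab_frame(n)
    if n=="wrist":
        T=np.eye(4);T[:3,:3]=R.from_rotvec(o["ee_rot"]).as_matrix();T[:3,3]=o["tcp_pos"]
        c2w=T@np.array(f["mount"])
    else: c2w=np.linalg.inv(np.array(f["world_to_cam"]))
    return dict(px=f["pixels"],z=f["z_map"],K=np.array(f["K"]),c2w=c2w)
def cloud(f):
    v,u=np.mgrid[0:480,0:640]; z=f["z"];K=f["K"]
    P=np.stack([(u-K[0,2])/K[0,0]*z,-(v-K[1,2])/K[1,1]*z,-z],-1)
    W=P@f["c2w"][:3,:3].T+f["c2w"][:3,3]; W[z==0]=np.nan
    return W
def ray(f,u,v,h):
    K=f["K"];d=f["c2w"][:3,:3]@np.array([(u-K[0,2])/K[0,0],-(v-K[1,2])/K[1,1],-1]);o=f["c2w"][:3,3]
    return o+d*(h-o[2])/d[2]
def save(f,n): cv2.imwrite(f"pics/{n}.png",f["px"][:,:,::-1])
E
python3 - <<'E'
from h import *
for n in("top","side","wrist"):
    f=grab(n);save(f,n+"0");pickle.dump(f,open(n+"0.pkl","wb"));print(n,f["c2w"][:3,3].round(3),f["K"][0,0])
print(ctrl.get_obs(),ctrl.grip_depth)
E
```

```text
pics
top [ 0.31  -0.225  1.194] 592.7230485069407
side [-0.095 -1.222  0.672] 581.3665373861592
wrist [0.126 0.618 0.384] 331.3677920169135
{'clock': 0.15, 'joint_positions': array([ 1.22900529e+00,  4.23675850e-01,  1.63048159e+00,  3.24126917e-05,
        1.08858147e+00, -1.89938050e-02]), 'joint_vel': array([ 1.68274454e-03, -8.59848697e-04, -1.56355911e-03, -4.00932767e-05,
        1.46906994e-04, -1.82535458e-04]), 'effort': array([ 4.02229798e-04, -5.44984281e+01, -2.73920953e+01,  6.44183625e-02,
        2.04632152e-02, -5.13796272e-05]), 'tcp_pos': array([0.1980879 , 0.59234291, 0.22208659]), 'ee_rot': array([-5.04835842e-01, -3.10052778e+00,  1.76309376e-03]), 'contact_force': array([-0.05670168, -0.04426921, -0.40685889]), 'moment': array([ 0.02796577,  0.06006693, -0.02345997]), 'grasp_force': 0.0, 'gripper_width': 0.08794729583404566} 0.0187
```

View pics/top0.png

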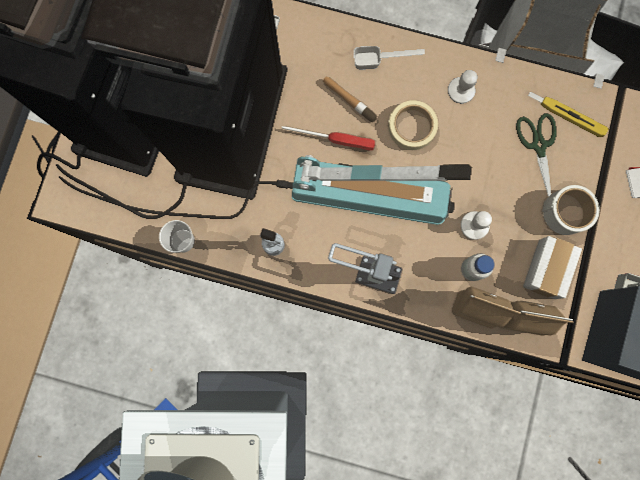

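View pics/side0.png

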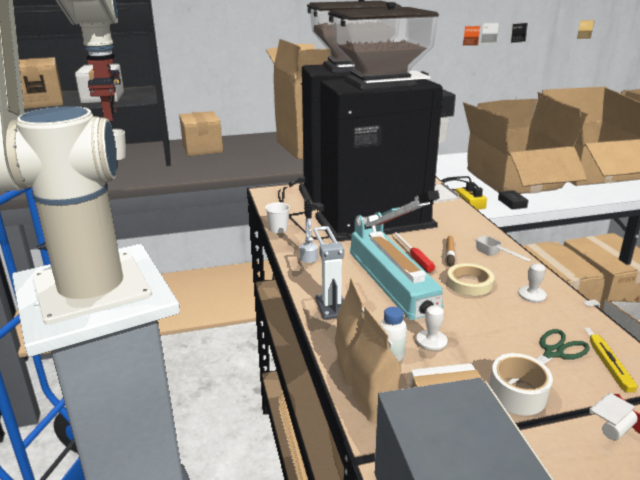

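The top view shows the cup at (177,237), the check weight with its black tab at (270,240), and the stand at (380,270) with its loop reaching left to about (333,253). The bottle is at (482,265) and a tamper at (477,225).

Run:
```python
from h import *
f=pickle.load(open("top0.pkl","rb"));W=cloud(f);px=f["px"].astype(int)
for n,(u,v) in dict(cup=(177,237),tab=(268,236),head=(380,266),bottle=(482,263),tamper=(480,218),teal=(370,195),bench=(300,290),grinder=(250,150)).items():
    print(n,W[v,u].round(3),ray(f,u,v,0).round(3))
# tab: dark, z 0.1..0.16
h=W[...,2]; v,u=np.mgrid[0:480,0:640]
b=(u>245)&(u<300)&(v>215)&(v<265)
m=b&(h>0.06)&(h<0.2)
print("tab pts",m.sum(),px[m][:5],np.nanmedian(W[m],0).round(4),np.nanmax(h[m]),)
for lo in(0.005,0.05,0.1,0.12,0.14):
    k=b&(h>lo)&(h<lo+.05); print(lo,k.sum(),W[k].mean(0).round(4),W[k].min(0).round(3),W[k].max(0).round(3))
b=(u>315)&(u<415)&(v>225)&(v<300)
k=b&(h>0.125)&(h<0.155);print("loop/head",k.sum())
im=np.full((480,640,3),0,np.uint8); im=f["px"][:,:,::-1].copy(); 
c=cv2.resize(im[210:310,230:420],None,fx=4,fy=4,interpolation=cv2.INTER_CUBIC);cv2.imwrite("pics/topc.png",c)
```

```text
cup [0.492 0.068 0.004] [0.493 0.069 0.   ]
tab [ 0.473 -0.13   0.15 ] [ 0.496 -0.116  0.   ]
head [ 0.422 -0.331  0.138] [ 0.437 -0.345  0.   ]
bottle [ 0.434 -0.526  0.095] [ 0.445 -0.552  0.   ]
tamper [ 0.524 -0.531  0.072] [ 0.538 -0.55   0.   ]
teal [ 0.569 -0.319  0.064] [ 0.584 -0.325  0.   ]
bench [ 0.387 -0.183 -0.001] [ 0.387 -0.183  0.   ]
grinder [ 0.633 -0.093  0.143] [ 0.677 -0.075  0.   ]
tab pts 206 [[103  89  74]
 [136 117  99]
 [ 64  57  49]
 [ 48  44  42]
 [ 58  52  47]] [ 0.4753 -0.1334  0.1445] 0.15618141753809733
0.005 266 [ 0.4717 -0.1302  0.0326] [ 0.443 -0.181  0.005] [ 0.531 -0.079  0.055]
0.05 81 [ 0.4746 -0.1335  0.0643] [ 0.468 -0.15   0.05 ] [ 0.481 -0.112  0.1  ]
0.1 124 [ 0.476  -0.1317  0.1367] [ 0.469 -0.146  0.1  ] [ 0.488 -0.115  0.15 ]
0.12 138 [ 0.4771 -0.1297  0.1456] [ 0.469 -0.142  0.122] [ 0.488 -0.115  0.156]
0.14 113 [ 0.478  -0.1294  0.1488] [ 0.469 -0.142  0.141] [ 0.488 -0.115  0.156]
loop/head 856
```

View pics/topc.png

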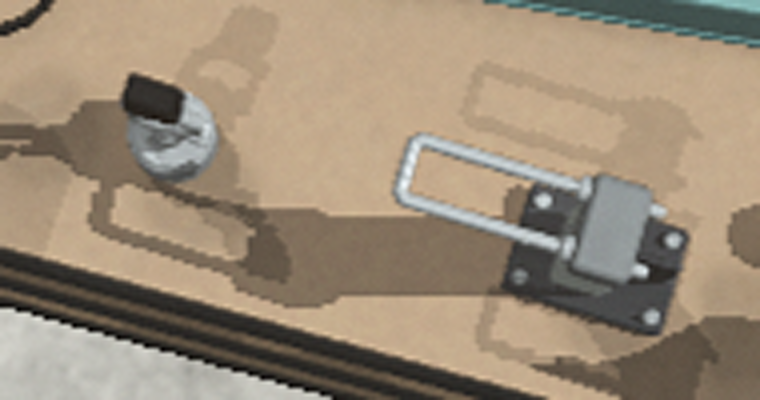

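The crop shows the tab as a dark rectangle around crop (155,100). The U loop runs from the bar at (410,168) to the head at (615,225), with the tab and the legs nearly parallel.

```bash
cat > meas.py <<'E'
from h import *
def rect(P):
    (c,s,a)=cv2.minAreaRect((np.asarray(P)[:,:2]*1000).astype(np.float32)); b=cv2.boxPoints((c,s,a))
    e=[b[1]-b[0],b[2]-b[1]]; L=max(e,key=np.linalg.norm); return np.round(c,1),np.round(sorted(s),1),round(np.degrees(np.arctan2(L[1],L[0])),1)
E
python3 - <<'E'
from meas import *
f=pickle.load(open("top0.pkl","rb"));W=cloud(f);px=f["px"].astype(int);h=W[...,2]
v,u=np.mgrid[0:480,0:640]
hsv=cv2.cvtColor(f["px"],cv2.COLOR_RGB2HSV).astype(int)
# tab top: dark
m=(u>245)&(u<300)&(v>215)&(v<265)&(px.sum(-1)<170)&(h>.1)
P=np.array([ray(f,a,b,.15) for a,b in zip(u[m],v[m])]);print("tab dark",m.sum(),rect(P))
m2=m&(h>.146);print("tab top depth",m2.sum(),rect(W[m2]))
# foot top
k=(u>245)&(u<300)&(v>215)&(v<270)&(abs(h-.036)<.006);print("foot",k.sum(),W[k].mean(0),rect(W[k]))
# loop
b=(u>320)&(u<400)&(v>235)&(v<285)
l=b&(h>.12)&(h<.142)&(hsv[...,1]<60)&(hsv[...,2]>140)
n,lab,st,ce=cv2.connectedComponentsWithStats(l.astype(np.uint8))
i=1+np.argmax(st[1:,4]);l=lab==i;print("loop px",st[i],)
P=np.array([ray(f,a,b_,.135) for a,b_ in zip(u[l],v[l])]);print("loop",rect(P), "z",np.median(h[l]))
hd=(u>320)&(u<415)&(v>235)&(v<300)&(h>.1385)&(h<.15);print("head",hd.sum(),rect(W[hd]),np.median(h[hd]))
K=(u>340)&(u<415)&(v>235)&(v<305)&(abs(h-.01)<.005)&(px.sum(-1)<200);print("base",rect(W[K]))
d=P[:,:2].copy();np.save("loop.npy",d)
for nm,m_ in(("cup",(abs(W[...,0]-.49)<.06)&(abs(W[...,1]-.068)<.06)&(h>.055)&(h<.08)),("bottle",(abs(W[...,0]-.434)<.05)&(abs(W[...,1]+.526)<.05)&(h>.085)),("tamper",(abs(W[...,0]-.524)<.05)&(abs(W[...,1]+.531)<.05)&(h>.05))): print(nm,W[m_].mean(0).round(3))
s=pickle.load(open("side0.pkl","rb"));cv2.imwrite("pics/sidec.png",cv2.resize(s["px"][170:330,270:370,::-1],None,fx=3.7,fy=3.7,interpolation=cv2.INTER_CUBIC))
E
```

```text
tab dark 121 (array([ 475.1, -129.5]), array([15.9, 25. ]), np.float32(71.9))
tab top depth 83 (array([ 477.4, -128.8]), array([12.3, 22.4]), np.float32(72.5))
foot 191 [ 0.47174251 -0.12920615  0.03526433] (array([ 475.2, -130.3]), array([34.8, 43.2]), np.float32(-63.2))
loop px [328 243  50  31 344]
loop (array([ 438.1, -281.7]), array([35.9, 85.3]), np.float32(74.5)) z 0.13785599500342904
head 535 (array([ 432.2, -297.3]), array([ 45.4, 118.2]), np.float32(73.4)) 0.1406789531151469
base (array([ 418.1, -339.1]), array([52.8, 80.8]), np.float32(73.2))
cup [0.489 0.06  0.062]
bottle [ 0.428 -0.528  0.095]
tamper [ 0.522 -0.535  0.071]
```

View pics/sidec.png

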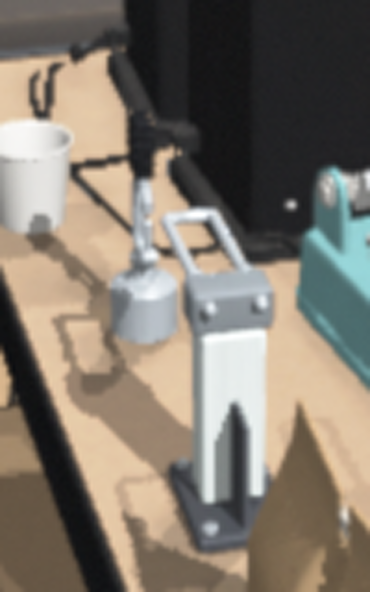

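```bash
for i in 1 2 3 4; do python3 -m jog '{"fingers":[0,0,0,0,0],"translation":[[-21.6,-29.8,-1.4],[-43.2,-59.6,-2.8],[-64.8,-89.4,-4.2],[-86.4,-119.2,-5.6],[-108,-149,-7]],"roll":[0,0,0,0,0]}'; done
python3 - <<'E'
from meas import *
f=grab("wrist");pickle.dump(f,open("wrist1.pkl","wb"));save(f,"wrist1")
print(ctrl.get_obs()["tcp_pos"],ctrl.get_obs()["clock"])
E
```

```text
clock: 0.57
tcp_pos: [0.2534, 0.4154, 0.2294]
ee_rot: [-0.504, -3.101, 0.001]
contact_force: [0.3, 0.6, 0.9]
gripper_width: 0.088
grasp_force: 0.0
clock: 0.98
tcp_pos: [0.3085, 0.2399, 0.2367]
ee_rot: [0.504, 3.101, 0.0]
contact_force: [0.2, 1.3, -0.6]
gripper_width: 0.088
grasp_force: 0.0
clock: 1.4
tcp_pos: [0.3637, 0.0643, 0.2439]
ee_rot: [0.504, 3.1, 0.0]
contact_force: [0.5, 0.4, -1.3]
gripper_width: 0.0879
grasp_force: 0.0
clock: 1.82
tcp_pos: [0.4188, -0.1115, 0.2508]
ee_rot: [0.506, 3.101, 0.0]
contact_force: [1.3, 0.8, -0.1]
gripper_width: 0.0875
grasp_force: 0.0
[ 0.42167385 -0.11634088  0.25152908] 1.8667
```

View pics/wrist1.png

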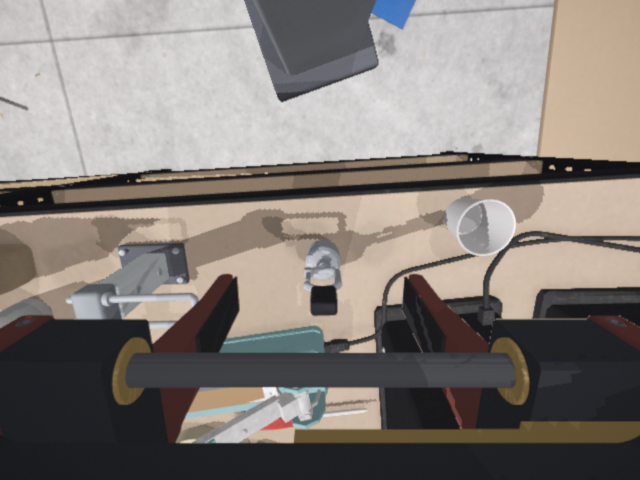

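The wrist view shows the hook and tab at (322,280), the loop bar to the left at (195,310), and the cup at (480,225). I need a zoom to see which side the gate is on.

Run:
```python
from meas import *
f=grab("wrist");pickle.dump(f,open("wrist2.pkl","wb"))
cv2.imwrite("pics/w2c.png",cv2.resize(f["px"][230:325,265:385,::-1],None,fx=6,fy=6,interpolation=cv2.INTER_CUBIC))
W=cloud(f);px=f["px"].astype(int);h=W[...,2];v,u=np.mgrid[0:480,0:640]
b=(u>285)&(u<360)&(v>230)&(v<325)
m=b&(px.sum(-1)<150)&(h>.1)&(h<.16);print("tab",m.sum(),rect(W[m]),W[m].mean(0),np.nanmax(h[m]))
m2=m&(h>.143);print("tabtop",m2.sum(),rect(W[m2]))
k=b&(h>.03)&(h<.042);print("foot",rect(W[k]))
for z in (.056,.062,.068,.074,.08,.086,.092,.098,.104):
    k=b&(abs(h-z)<.003); 
    ax=np.array([np.cos(np.radians(72)),np.sin(np.radians(72))]); 
    t=(W[k][:,:2]-[.4765,-.129])@ax*1000; print(z,k.sum(),np.sort(t).round(0)[::max(1,len(t)//14)])
```

```text
tab 426 (array([ 475.7, -125.5]), array([10. , 22.8]), np.float32(51.7)) [ 0.47476    -0.12587208  0.13492024] 0.15128891872200106
tabtop 132 (array([ 476.1, -125.4]), array([ 9.6, 22.3]), np.float32(51.7))
foot (array([ 480.6, -127.1]), array([41.2, 43. ]), np.float32(15.4))
0.056 188 [-18.  -7.  -5.  -3.  -2.  -1.   1.   2.   3.   4.   5.   6.   8.  10.
  12.]
0.062 94 [-20. -19. -19. -17. -15. -12. -11. -10. -10.  -9.  -3.   6.  12.  13.
  14.  17.]
0.068 33 [-17. -16. -15. -14. -14. -13. -13. -12. -12. -12.  15.  16.  17.  18.
  19.  20.  22.]
0.074 28 [-17. -16. -15. -14. -13. -12. -12.  15.  16.  17.  17.  18.  19.  20.]
0.08 24 [-17. -16. -16. -15. -14. -14. -13. -13. -12. -12.  14.  14.  15.  15.
  16.  18.  18.  19.  19.  20.  20.  21.  21.  22.]
0.086 30 [-17. -17. -16. -15. -14. -13. -13.  14.  14.  15.  16.  17.  17.  18.
  21.]
0.092 25 [-18. -17. -16. -15. -14. -13. -13. -12. -11.  15.  15.  15.  16.  16.
  17.  17.  18.  18.  19.  19.  20.  20.  20.  21.  21.]
0.098 42 [-18. -17. -17. -16. -15. -14. -12.  16.  17.  18.  19.  20.  21.  21.]
0.104 83 [-16. -15. -14. -14. -13. -12. -12. -11. -10.  -7.  11.  14.  15.  16.
  17.  17.  18.]
```

View pics/w2c.png

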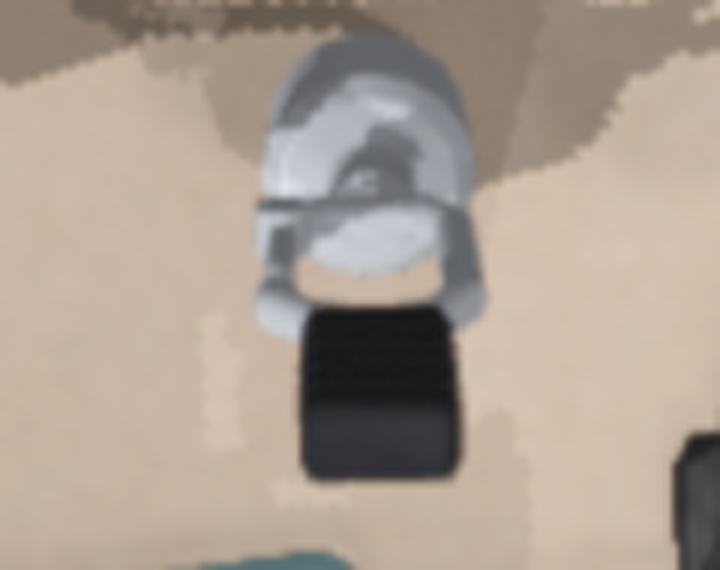

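The thinner rod with a stub at its foot and a break under the nose is on the left, at crop (275,255). The gate therefore already faces the stand. The tab edge is level in the picture, so the tool's yaw fits.

```bash
cat > go.py <<'E'
import sys
from meas import *
# shift in tool mm to a world target
o=ctrl.get_obs();M=R.from_rotvec(o["ee_rot"]).as_matrix()
t=np.array(list(map(float,sys.argv[1:4])))
print("tcp",o["tcp_pos"].round(4),"shift",(M.T@(t-o["tcp_pos"])*1000).round(1),"yaw of tool y",np.degrees(np.arctan2(M[1,1],M[0,1])).round(2),o["clock"])
E
python3 go.py .477 -.128 .116
python3 - <<'E'
from meas import *
# loop/stand axes: lines through leg pixels, top and wrist views
d=np.load("loop.npy")*1000
a=np.radians(73.5);
for ang in (72,73,73.5,74,75):
    a=np.radians(ang);A=d@np.array([np.cos(a),np.sin(a)]);B=d@np.array([-np.sin(a),np.cos(a)])
    print(ang,"along",np.percentile(A,[0,2,98,100]).round(1),"across",np.percentile(B,[0,2,98,100]).round(1))
f=pickle.load(open("wrist2.pkl","rb"));W=cloud(f);h=W[...,2];v,u=np.mgrid[0:480,0:640]
hsv=cv2.cvtColor(f["px"],cv2.COLOR_RGB2HSV).astype(int)
l=(u<210)&(u>60)&(v>285)&(v<335)&(h>.12)&(h<.15)&(hsv[...,2]>110);print(l.sum(),W[l].min(0),W[l].max(0))
a=np.radians(73.5);A=W[l][:,:2]@[np.cos(a),np.sin(a)]*1000;B=W[l][:,:2]@[-np.sin(a),np.cos(a)]*1000
print(np.percentile(A,[1,5,95,100]).round(1),np.percentile(B,[0,2,98,100]).round(1))
hk=np.array([.477,-.128])*1000;print("hook",hk@[np.cos(a),np.sin(a)],hk@[-np.sin(a),np.cos(a)])
bar=A>A.max()-5;print("barpts",bar.sum(),rect(W[l][bar]))
E
```

```text
tcp [ 0.4205 -0.1137  0.2511] shift [-57.8   4.7 135.2] yaw of tool y 71.24 1.9167
72 along [-174.7 -173.   -91.5  -90.4] across [-523.4 -520.5 -486.6 -485.6]
73 along [-183.7 -182.  -100.1  -99. ] across [-520.3 -517.9 -484.2 -483.7]
73.5 along [-188.1 -186.4 -104.4 -103.2] across [-518.7 -516.6 -482.9 -482.5]
74 along [-192.6 -190.9 -108.7 -107.5] across [-517.  -515.3 -481.5 -481. ]
75 along [-201.5 -199.6 -117.5 -116. ] across [-513.6 -512.9 -478.6 -477.8]
2077 [ 0.39898225 -0.35084017  0.12043396] [ 0.45882296 -0.23638384  0.14418685]
[-217.7 -210.5 -109.5 -101.4] [-518.6 -515.9 -479.4 -478. ]
hook 12.746393360642458 -493.7109776542302
barpts 67 (array([ 440.8, -238.8]), array([ 4.8, 12.1]), np.float32(-15.0))
```

```bash
python3 -m jog '{"fingers":[0,0,0,0,0],"translation":[[-35,3,10],[-58,5,35],[-58,5,65],[-58,5,95],[-58,5,120]],"roll":[0,0,0,0,0]}' 40
python3 -m jog '{"fingers":[0,0,0,0,0],"translation":[[0,0,8],[0,0,14],[0,0,15],[0,0,15],[0,0,15]],"roll":[0,0,0,0,0]}'
python3 go.py .477 -.128 .116
python3 - <<'E'
from meas import *
f=grab("wrist");pickle.dump(f,open("wrist3.pkl","wb"));save(f,"wrist3")
E
```

```text
clock: 2.33
tcp_pos: [0.4747, -0.1224, 0.1287]
ee_rot: [-0.504, -3.099, -0.001]
contact_force: [-0.3, 0.1, -0.2]
gripper_width: 0.0879
grasp_force: 0.0
clock: 2.75
tcp_pos: [0.4764, -0.1233, 0.117]
ee_rot: [0.504, 3.098, -0.0]
contact_force: [-0.2, -0.4, -0.0]
gripper_width: 0.0878
grasp_force: 0.0
tcp [ 0.4764 -0.1233  0.117 ] shift [-2.1 -4.2  1. ] yaw of tool y 71.51 2.75
```

View pics/wrist3.png

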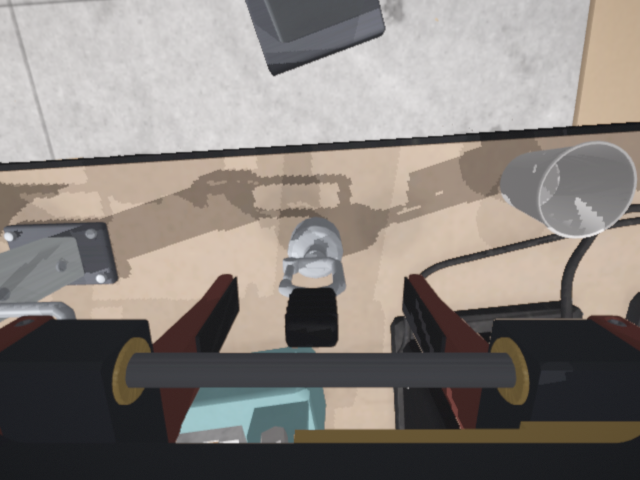

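The tab, centred at (312,318), sits about 4 mm left of the finger mid-line at 321, matching the computed −4.2 mm. I'll correct this and then grip.

```bash
python3 -m jog '{"fingers":[0.5,0.6,0.7,0.8,0.8],"translation":[[-2,-4,0],[-2,-4,0],[-2,-4,0],[-2,-4,0],[-2,-4,0]],"roll":[0,0,0,0,0]}' 40
python3 -m jog '{"fingers":[0.9,0.9,0.9,0.9,0.9],"translation":[[0,0,0],[0,0,0],[0,0,0],[0,0,0],[0,0,0]],"roll":[0,0,0,0,0]}' 40
```

```text
clock: 3.22
tcp_pos: [0.4761, -0.1277, 0.1158]
ee_rot: [0.505, 3.101, -0.0]
contact_force: [0.9, 0.7, -0.0]
gripper_width: 0.0578
grasp_force: 0.0
clock: 3.63
tcp_pos: [0.476, -0.1276, 0.1156]
ee_rot: [-0.505, -3.101, 0.0]
contact_force: [0.3, -0.4, -0.4]
gripper_width: 0.0246
grasp_force: 0.0
```

```bash
python3 -m jog '{"fingers":[1,1,1,1,1],"translation":[[0,0,0],[0,0,0],[0,0,0],[0,0,0],[0,0,0]],"roll":[0,0,0,0,0]}' 40
python3 -m jog '{"fingers":[1,1,1,1,1],"translation":[[0,0,-10],[0,0,-25],[0,0,-40],[0,0,-55],[0,0,-55]],"roll":[0,0,0,0,0]}' 40
python3 -m jog '{"fingers":[1,1,1,1,1],"translation":[[0,0,0],[0,0,0],[0,0,0],[0,0,0],[0,0,0]],"roll":[0,0,0,0,0]}' 40
python3 go.py .476 -.1276 .1706
python3 - <<'E'
from meas import *
for n in("top","side","wrist"):
    f=grab(n);pickle.dump(f,open(n+"4.pkl","wb"))
    W=cloud(f);px=f["px"].astype(int);h=W[...,2]
    o=ctrl.get_obs()["tcp_pos"]; b=(np.linalg.norm(W[...,:2]-o[:2],axis=-1)<.04)
    for z in(.06,.07,.08): k=b&(h>z-.005)&(h<z+.005);print(n,z,k.sum(),rect(W[k]) if k.sum()>5 else "")
    low=b&(h>.02)&(h<.2); print(n,"lowest",np.sort(h[low])[:20:4].round(3) if low.sum() else None)
E
```

```text
clock: 4.05
tcp_pos: [0.476, -0.1276, 0.1156]
ee_rot: [-0.505, -3.101, -0.0]
contact_force: [-1.0, -0.2, -0.1]
gripper_width: 0.0238
grasp_force: 39.9
clock: 4.47
tcp_pos: [0.4775, -0.128, 0.1734]
ee_rot: [0.504, 3.097, -0.001]
contact_force: [1.4, -0.6, -3.9]
gripper_width: 0.0237
grasp_force: 39.9
clock: 4.88
tcp_pos: [0.4756, -0.1275, 0.1699]
ee_rot: [-0.505, -3.099, -0.0]
contact_force: [-0.7, 0.2, -4.7]
gripper_width: 0.0237
grasp_force: 39.9
tcp [ 0.4756 -0.1275  0.1699] shift [-0.4  0.  -0.7] yaw of tool y 71.51 4.8833
top 0.06 0 
top 0.07 1 
top 0.08 0 
top lowest [0.065]
side 0.06 58 (array([ 470.4, -139.6]), array([21.5, 42.8]), np.float32(-43.8))
side 0.07 69 (array([ 467.7, -142.3]), array([18.4, 40.1]), np.float32(-46.2))
side 0.08 58 (array([ 473.7, -141.6]), array([23.9, 42.5]), np.float32(-28.4))
side lowest [0.053 0.054 0.055 0.056 0.057]
wrist 0.06 99 (array([ 466.2, -123.1]), array([13.4, 40.2]), np.float32(71.7))
wrist 0.07 126 (array([ 466.2, -123.1]), array([13.3, 40. ]), np.float32(72.0))
wrist 0.08 133 (array([ 466.2, -123.5]), array([13.6, 40.3]), np.float32(73.1))
wrist lowest [0.055 0.057 0.057 0.057 0.057]
```

```bash
python3 -m jog '{"fingers":[1,1,1,1,1],"translation":[[-2,-12,0],[-4,-27,-0.7],[-6,-42,-0.7],[-8,-55,-0.7],[-8,-60,-0.7]],"roll":[-0.01,-0.02,-0.03,-0.04,-0.04]}'
python3 -m jog '{"fingers":[1,1,1],"translation":[[0,0,0],[0,0,0],[0,0,0]],"roll":[0,0,0]}'
python3 - <<'E'
from meas import *
for n in("wrist","top","side"):
    f=grab(n);pickle.dump(f,open(n+"5.pkl","wb"));save(f,n+"5")
E
python3 go.py .464 -.187 .1706
```

```text
clock: 5.45
tcp_pos: [0.4646, -0.1884, 0.1714]
ee_rot: [0.443, 3.11, -0.001]
contact_force: [0.2, 0.5, -3.1]
gripper_width: 0.0239
grasp_force: 39.9
clock: 5.7
tcp_pos: [0.4646, -0.1865, 0.1713]
ee_rot: [-0.443, -3.11, -0.0]
contact_force: [0.4, 0.4, -4.8]
gripper_width: 0.0238
grasp_force: 39.9
tcp [ 0.4647 -0.1865  0.1714] shift [ 0.6 -0.7  0.8] yaw of tool y 73.84 5.85
```

View pics/wrist5.png

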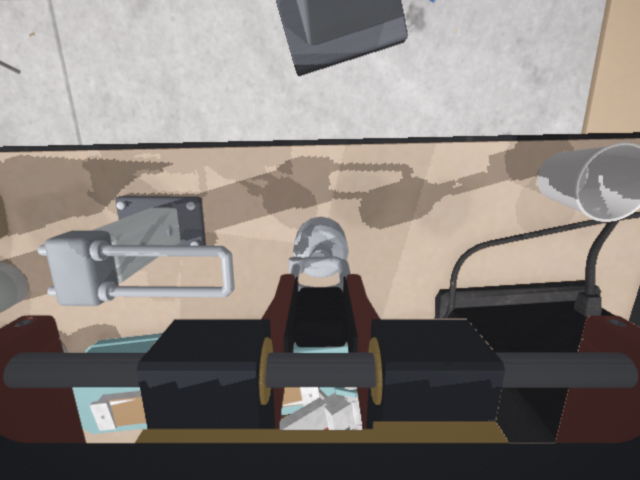

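The full loop is visible. Its legs are level at rows 250 and 293, and the bar is at column 227. The held hook is at (318,265).

Run:
```python
from meas import *
f=pickle.load(open("wrist5.pkl","rb"));o=ctrl.get_obs()
M=R.from_rotvec(o["ee_rot"]).as_matrix();W=cloud(f);T=(W-o["tcp_pos"])@M*1000
h=W[...,2];v,u=np.mgrid[0:480,0:640]
hsv=cv2.cvtColor(f["px"],cv2.COLOR_RGB2HSV).astype(int)
m=((u>100)&(u<245)&(v>235)&(v<305)&(hsv[...,2]>120)&(h>.125)&(h<.15)).astype(np.uint8)
n,lab,st,ce=cv2.connectedComponentsWithStats(m);i=1+np.argmax(st[1:,4]);l=lab==i;print(st[i],"z",np.percentile(h[l],[5,50,95]))
def rayT(u_,v_,z): return M.T@(ray(f,u_,v_,z)-o["tcp_pos"])*1000
# ray-based at z=.135
P=np.array([rayT(a,b,.135) for a,b in zip(u[l],v[l])])
print("loop y(min,max)",P[:,1].min(),P[:,1].max(),"depth",np.percentile(T[l][:,1],[99,100]))
for y0 in range(-115,-60,10):
    k=abs(P[:,1]-y0)<3; x=P[k][:,0]; 
    if k.any():
        mid=(x.min()+x.max())/2; print(y0,"x edges",x.min().round(1),x[x<mid].max().round(1),x[x>mid].min().round(1),x.max().round(1),"mid",round(mid,1))
# hook: rods between z .09 and .165
b=(u>275)&(u<365)&(v>235)&(v<300)&(hsv[...,1]<50)
for z in(.105,.115,.125,.135,.145,.155):
    k=b&(abs(h-z)<.005)
    for s in(-1,1):
        q=T[k&(T[...,1]*s>8)]; 
        if len(q): print(z,s,len(q),"x",q[:,0].min().round(1),q[:,0].max().round(1),"y",q[:,1].min().round(1),q[:,1].max().round(1))
k=b&(abs(h-.0925)<.004);print("foot",k.sum(),T[k].min(0),T[k].max(0))
# top view loop in tool coords (loop fixed): world fit
d=np.load("loop.npy");Q=(np.c_[d,np.full(len(d),.135)]-o["tcp_pos"])@M*1000
print("top loop y",Q[:,1].max(),"x",np.percentile(Q[:,0],[1,99]))
```

```text
[ 101  245  134   60 3013] z [0.13582878 0.13797835 0.13944614]
loop y(min,max) -143.81657525792946 -54.75566325930496 depth [-55.10406453 -54.66095752]
-115 x edges -19.4 -12.3 8.3 14.9 mid -2.3
-105 x edges -19.4 -12.3 8.3 14.9 mid -2.3
-95 x edges -19.4 -13.7 8.3 14.9 mid -2.3
-85 x edges -20.2 -13.7 8.3 14.2 mid -3.0
-75 x edges -20.2 -13.7 8.3 14.9 mid -2.6
-65 x edges -20.2 -3.3 -2.6 14.2 mid -3.0
0.105 -1 1 x -1.3 -1.3 y -8.5 -8.5
0.105 1 7 x -9.7 0.5 y 8.0 10.8
0.115 -1 155 x -9.5 0.7 y -20.8 -8.3
0.115 1 107 x -8.2 -0.3 y 8.5 20.2
0.125 -1 95 x -9.3 0.4 y -19.7 -12.1
0.125 1 62 x -3.7 -0.2 y 12.7 20.3
0.135 -1 54 x -5.7 -1.7 y -18.5 -12.9
0.135 1 70 x -4.5 -0.4 y 12.6 20.3
0.145 -1 7 x -4.5 -1.8 y -16.0 -13.0
0.145 1 50 x -4.3 -0.2 y 12.6 19.0
0.155 -1 9 x -1.6 -0.7 y -11.2 -8.3
0.155 1 25 x -2.4 -0.3 y 9.4 14.6
foot 1069 [-25.35051602 -20.20665009  74.88504821] [ 9.8270421  22.58093072 82.85985436]
top loop y -56.354214517756795 x [-17.67880039  16.43260337]
```

```bash
python3 -m jog '{"fingers":[1,1,1,1,1],"translation":[[0.5,-8,0.5],[1,-17,0.5],[1.5,-25,0.5],[1.5,-29,0.5],[1.5,-30,0.5]],"roll":[0,0,0,0,0]}'
python3 -m jog '{"fingers":[1,1,1,1,1],"translation":[[0,-1.5,0],[0,-3,0],[0,-4.5,0],[0,-6,0],[0,-7.5,0]],"roll":[0,0,0,0,0]}'
python3 -m jog '{"fingers":[1,1,1],"translation":[[0,0,0],[0,0,0],[0,0,0]],"roll":[0,0,0]}'
python3 go.py .4545 -.2225 .1706
```

```text
clock: 6.27
tcp_pos: [0.4545, -0.2166, 0.1709]
ee_rot: [0.445, 3.11, -0.0]
contact_force: [-0.3, -0.8, -4.9]
gripper_width: 0.0238
grasp_force: 39.9
clock: 6.68
tcp_pos: [0.4528, -0.2223, 0.1708]
ee_rot: [-0.443, -3.11, -0.001]
contact_force: [0.8, 2.8, -5.1]
gripper_width: 0.0239
grasp_force: 39.9
clock: 6.93
tcp_pos: [0.4528, -0.2223, 0.1708]
ee_rot: [-0.443, -3.11, -0.001]
contact_force: [1.7, 3.1, -4.2]
gripper_width: 0.0238
grasp_force: 39.9
tcp [ 0.4528 -0.2223  0.1708] shift [-1.7  0.3  0.2] yaw of tool y 73.8 6.9333
```

```bash
python3 -m jog '{"fingers":[1,1,1,1,1],"translation":[[0,-1.5,0],[0,-3,0],[0,-4.5,0],[0,-6,0],[0,-7.5,0]],"roll":[0,0,0,0,0]}'
python3 -m jog '{"fingers":[1,1,1],"translation":[[0,-1.5,0],[0,-3,0],[0,-4,0]],"roll":[0,0,0]}'
python3 -m jog '{"fingers":[1,1,1],"translation":[[0,-1.5,0],[0,-3,0],[0,-4,0]],"roll":[0,0,0]}'
```

```text
clock: 7.35
tcp_pos: [0.4506, -0.2298, 0.1709]
ee_rot: [-0.443, -3.11, -0.001]
contact_force: [2.3, 4.6, -4.1]
gripper_width: 0.0237
grasp_force: 39.9
clock: 7.6
tcp_pos: [0.4493, -0.2335, 0.1707]
ee_rot: [-0.443, -3.11, -0.001]
contact_force: [1.3, 5.2, -4.2]
gripper_width: 0.0237
grasp_force: 39.9
clock: 7.85
tcp_pos: [0.448, -0.2372, 0.1706]
ee_rot: [-0.443, -3.109, -0.001]
contact_force: [1.9, 5.6, -6.4]
gripper_width: 0.0242
grasp_force: 39.9
```

```bash
for i in 1 2 3 4; do python3 -m jog '{"fingers":[1,1],"translation":[[0,-1,0],[0,-2,0]],"roll":[0,0]}' | egrep "tcp|contact"; done
```

```text
tcp_pos: [0.4473, -0.2391, 0.1705]
contact_force: [2.0, 5.8, -6.1]
tcp_pos: [0.4467, -0.241, 0.1704]
contact_force: [2.3, 4.7, -6.5]
tcp_pos: [0.4461, -0.2431, 0.1704]
contact_force: [1.0, 3.1, -7.3]
tcp_pos: [0.4457, -0.2454, 0.1706]
contact_force: [0.6, 1.2, -9.0]
```

```bash
for i in 1 2; do python3 -m jog '{"fingers":[1,1],"translation":[[0,-0.5,0],[0,-1,0]],"roll":[0,0]}' | egrep "tcp|contact"; done
```

```text
tcp_pos: [0.4455, -0.2466, 0.1706]
contact_force: [0.0, -0.3, -11.0]
tcp_pos: [0.4457, -0.2476, 0.171]
contact_force: [-0.2, -0.8, -4.2]
```

The push has gone and the vertical force is back to the weight alone, so the gate has probably snapped shut. I'll let it settle and look.

```bash
python3 -m jog '{"fingers":[1,1,1],"translation":[[0,0,0],[0,0,0],[0,0,0]],"roll":[0,0,0]}'
python3 - <<'E'
from meas import *
f=grab("wrist");pickle.dump(f,open("wrist6.pkl","wb"))
cv2.imwrite("pics/w6c.png",cv2.resize(f["px"][205:335,180:380,::-1],None,fx=4,fy=4,interpolation=cv2.INTER_CUBIC))
E
```

```text
clock: 9.1
tcp_pos: [0.4462, -0.2475, 0.1715]
ee_rot: [0.442, 3.109, -0.001]
contact_force: [0.2, -1.1, -4.1]
gripper_width: 0.0235
grasp_force: 39.9
```

View pics/w6c.png

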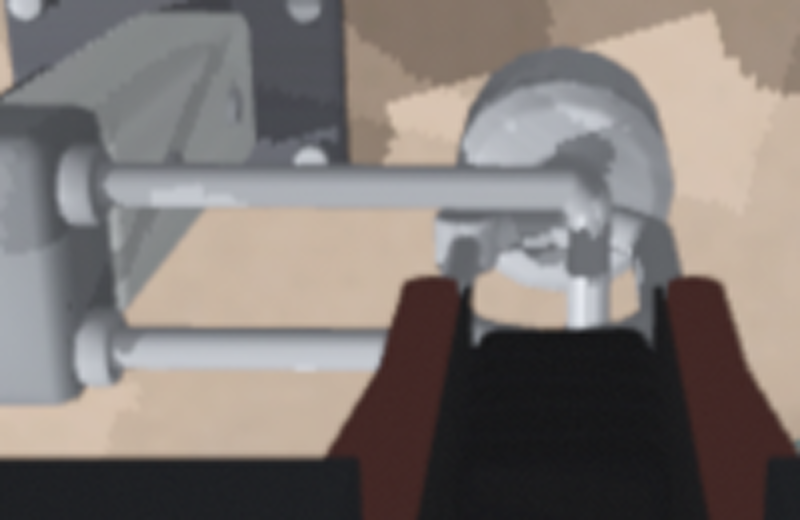

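The loop's bar, at crop column 588, is inside the hook between the closed gate (460) and the spine (660), about 4–5 mm from the seat line on the spine side. I'll back off 4.5 mm and lower.

```bash
python3 -m jog '{"fingers":[1,1,1,1],"translation":[[0,1.5,0],[0,3,0],[0,4.5,0],[0,4.5,0]],"roll":[0,0,0,0]}' | egrep "clock|tcp|contact"
python3 -m jog '{"fingers":[1,1,1,1,1],"translation":[[0,0,3],[0,0,6],[0,0,9],[0,0,12],[0,0,14]],"roll":[0,0,0,0,0]}' | egrep "tcp|contact"
for i in 1 2; do python3 -m jog '{"fingers":[1,1,1],"translation":[[0,0,1],[0,0,2],[0,0,2]],"roll":[0,0,0]}' | egrep "tcp|contact"; done
```

```text
clock: 9.48
tcp_pos: [0.4469, -0.2425, 0.1709]
contact_force: [0.4, 0.7, -3.9]
tcp_pos: [0.4466, -0.2427, 0.1563]
contact_force: [-0.3, -0.6, -3.4]
tcp_pos: [0.4468, -0.2428, 0.1547]
contact_force: [-0.5, -0.3, -4.5]
tcp_pos: [0.4468, -0.2428, 0.1528]
contact_force: [-0.4, 0.4, -3.9]
```

```bash
python3 -m jog '{"fingers":[1,1,1],"translation":[[0,0,1],[0,0,1.5],[0,0,1.5]],"roll":[0,0,0]}' | egrep "tcp|contact"
for i in 1 2 3; do python3 -m jog '{"fingers":[1,1,1],"translation":[[0,0,0.4],[0,0,0.4],[0,0,0.4]],"roll":[0,0,0]}' | egrep "tcp|contact"; done
```

```text
tcp_pos: [0.4468, -0.2428, 0.1513]
contact_force: [0.3, -0.2, -3.4]
tcp_pos: [0.4469, -0.2428, 0.151]
contact_force: [-0.1, 0.6, -3.8]
tcp_pos: [0.4469, -0.2429, 0.1506]
contact_force: [-0.1, 0.5, -3.4]
tcp_pos: [0.447, -0.2429, 0.1504]
contact_force: [-0.0, -0.1, -1.4]
```

```bash
python3 -m jog '{"fingers":[1,1,1],"translation":[[0,0,0.3],[0,0,0.3],[0,0,0.3]],"roll":[0,0,0]}' 10| egrep "tcp|contact|grasp"
python3 -m jog '{"fingers":[0.72,0.71,0.7,0.65,0.6],"translation":[[0,0,0],[0,0,0],[0,0,0],[0,0,0],[0,0,0]],"roll":[0,0,0,0,0]}'
```

```text
tcp_pos: [0.447, -0.2429, 0.1502]
contact_force: [-0.9, 0.2, 1.4]
grasp_force: 10.0
clock: 12.07
tcp_pos: [0.4469, -0.2428, 0.1499]
ee_rot: [0.443, 3.11, -0.0]
contact_force: [0.5, -0.3, 0.4]
gripper_width: 0.0334
grasp_force: 0.0
```

```bash
python3 -m jog '{"fingers":[0.4,0.3,0.2,0.1,0.1],"translation":[[0,0,0],[0,0,0],[0,0,0],[0,0,0],[0,0,0]],"roll":[0,0,0,0,0]}'
python3 -m jog '{"fingers":[0.1,0.1,0.1,0.1,0.1],"translation":[[0,0,-5],[0,0,-20],[0,0,-40],[0,0,-60],[0,0,-80]],"roll":[0,0,0,0,0]}'
for i in 1 2 3 4; do python3 -m jog '{"fingers":[0.1,0.1,0.1,0.1,0.1],"translation":[[0,0,0],[0,0,0],[0,0,0],[0,0,0],[0,0,0]],"roll":[0,0,0,0,0]}' | grep clock;done
python3 - <<'E'
from meas import *
f=grab("wrist");f2=grab("side")
a=cv2.resize(f["px"][130:330,80:400,::-1],(800,500)[:2],interpolation=cv2.INTER_CUBIC)[:, :480]
b=cv2.resize(f2["px"][170:330,270:370,::-1],(312,500),interpolation=cv2.INTER_CUBIC)
a=cv2.resize(f["px"][150:330,130:310,::-1],(480,500),interpolation=cv2.INTER_CUBIC) if 0 else cv2.resize(f["px"][130:350,160:380,::-1],(480,500),interpolation=cv2.INTER_CUBIC)
cv2.imwrite("pics/end.png",np.hstack([a,b]))
E
```

```text
clock: 12.48
tcp_pos: [0.4469, -0.2428, 0.1499]
ee_rot: [0.443, 3.11, -0.0]
contact_force: [-0.5, 0.3, 0.4]
gripper_width: 0.0647
grasp_force: 0.0
clock: 12.9
tcp_pos: [0.4467, -0.2427, 0.231]
ee_rot: [-0.443, -3.11, -0.0]
contact_force: [-0.6, -0.8, -0.2]
gripper_width: 0.0792
grasp_force: 0.0
clock: 13.32
clock: 13.73
clock: 14.15
clock: 14.57
```

View pics/end.png

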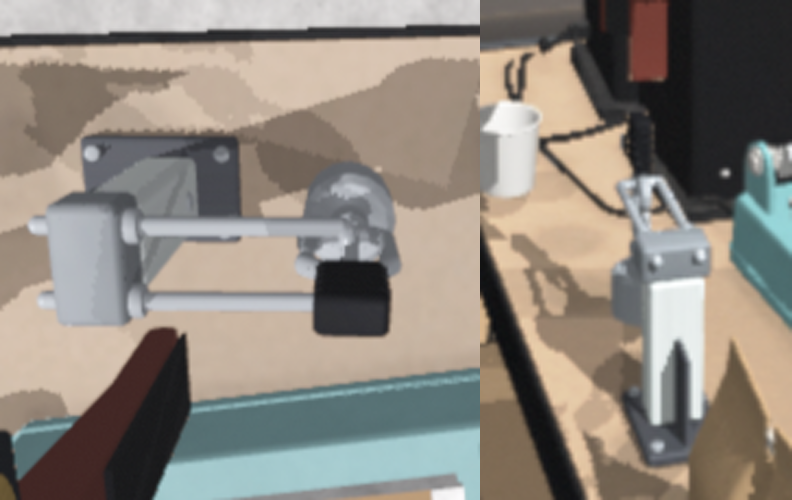

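The weight hangs upright from the bar, with the tab at (352,298) in the left panel, and the gripper is clear above. I'll check that it's still before handing in.

```bash
for i in 1 2 3 4 5 6 7 8 9 10 11 12; do python3 -m jog '{"fingers":[0.1,0.1,0.1,0.1,0.1],"translation":[[0,0,0],[0,0,0],[0,0,0],[0,0,0],[0,0,0]],"roll":[0,0,0,0,0]}' | grep clock >/dev/null;done
python3 - <<'E'
from meas import *
p=None
for i in range(8):
    f=grab("wrist");g=f["px"][190:300,280:350].astype(int)
    W=cloud(f)[190:300,280:350];m=(g.sum(-1)<150)&(W[...,2]>.13)&(W[...,2]<.2)
    print(m.sum(),W[m].mean(0).round(4),0 if p is None else abs(g-p).mean().round(2));p=g
print(ctrl.get_obs()["clock"])
E
```

```text
705 [ 0.4467 -0.2417  0.1732] 0
701 [ 0.4467 -0.2416  0.1731] 0.31
709 [ 0.4468 -0.2417  0.1732] 0.31
703 [ 0.4467 -0.2417  0.1731] 0.31
706 [ 0.4468 -0.2416  0.1732] 0.31
706 [ 0.4467 -0.2416  0.1732] 0.31
713 [ 0.4467 -0.2417  0.1733] 0.31
712 [ 0.4468 -0.2417  0.1733] 0.3
20.0667
```

It is still, to within 0.1 mm over 0.4 s.

```bash
python3 -c "
from plant import ctrl
print(ctrl.sign_off())"
```

```text
the job is handed in; nothing more can be done
None
```

The check weight hangs free and still from the stand's loop, the gate snapped shut before I lowered it, and the job is handed in at about 20 s; sign-off returned no verdict.

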